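Hold the photometer lid open at its index

ROBOT

A 7-joint arm with a two-finger parallel gripper is mounted at the origin on the work surface. World frame = base frame: x ahead of the robot, y to its left, z up, the work surface at z = 0. Lengths are in m, angles in rad, forces in N, time in s.
With the tool pointing down it reaches from about 0.4 to 0.875 m from the base axis. Payload 4.4 kg.
Tool frame: the origin (TCP) lies midway between the tips of the shut fingers; the grasp point (between the pads) lies 19 mm behind it; z points along the fingers, y is the line along which they close (so a half turn about z gives the same grasp; the last joint's range is limited). The gripper opens to 85 mm and grips with 20 to 120 N. Pads are 22 mm wide; open, the fingers measure 114 mm over their backs; the gripper's body (76 mm by 85 mm) begins 54 mm behind the grasp point. The pads swing forward as they close: fully open they stand 13 mm farther back than shut.
Start: joints at [1.28, 0.628, 0.038, 1.517, -0.027, 0.996, -0.02], TCP at [0.145, -0.634, 0.231] pointing down, gripper open.
Joint ranges: [-3.06, 3.06], [-0.37, 2.12], [-1.25, 1.32], [0.18, 2.47], [-1.1, 4.24], [0.23, 1.98], [-2.94, 2.94]. Speed limits (rad/s): [2.57, 2.57, 3.14, 3.14, 3.14, 3.14, 3.14].

INTERFACE

Orientations are given as a rotation vector (axis times angle).
In Python, from bench import r gives the robot as it stands.
- The arm moves only by the shell command python3 -m pendant 'ROWS' [FORCE]. ROWS is JSON, a list of rows, each an object with "translation": the shift along the tool's x, y, z in mm, a list of three; "delta_rot": the turn, a rotation vector about the tool's x, y, z in degrees, a list of three; "gripper": the gripper's target within -1 to 1 (fully open at 1, half-way at 0, shut at -1). A call has 1 to 8 rows; each row is the pose to reach, as a shift and turn from the pose commanded when the call began, along the tool's axes at that moment; what a row does not reach only later rows make up. A row lasts 1/10 s, in which the tool goes at most 50 mm and 8.59 degrees, less where a joint would pass 70% of its speed; a pose out of reach is approached as far as the arm can. A call with a gripper value outside its range is refused whole. The fingers move at their own pace and stop on an object; FORCE is the grip in N (left out, the last holds). Time passes only in rows, so rows that repeat a pose let the fingers close. It gives the time, the measured TCP pose, the force, the opening and the grip force at its end, in the units of the state.
- r.sense(): the state, without advancing time (a new reading comes with each control period).
- r.snapshot(name): name is "side" or "top"; returns (picture, depth): 384x512x3 uint8, blue, green, red; 384x512 float32, m along the optical axis (not along the pixel's ray), 0 where there is no reading.
- r.get_calibration(name): a dict with "K" (3x3 intrinsics, pixels), "camera_from_world" (4x4, takes a point from world to camera coordinates). Camera axes: x right, y down, z forward; pixel columns grow to the right and rows downward; lengths in m; the calibration is good to about 2 mm. A picture is of the moment at which its call begins. get_calibration takes no time and is no camera call.
- r.close_job(): hands the job in; it is judged then, once.
The state is a dict: "time_s": time; "joints": joint angles; "dq": joint speeds; "tau": joint torques, N m; "ee_pos": TCP position; "tcp_rot": TCP orientation; "contact_force": force on the tool from outside, world axes, zero at the start; "torque": the same for the moment, N m; "opening": opening from 0.0 (shut) to 1.0 (fully open); "gripper_force": force on a finger pad.
Only numpy, scipy, OpenCV 4.12 (cv2) and the standard library are available. Lean on these libraries where they do the work, as an engineer would, in place of code of your own. Each camera call takes 0.05 s, during which the arm holds its last target. There are 200 camera calls.

TASK

On the bench photometer, with its lid still down, slide the black upright knob of the cell carriage along its slot to the right-hand end (as the robot sees it) until it is fully against the stop. Then raise the side-hinged lid by its steel bar handle to the angle that the index hand marks on the quadrant, so that the lid's pointer lines up with the hand, and finish while still holding the lid there in the gripper: it falls shut if let go. Leave the index hand and the glassware and bottles around the photometer where they are.

Things in the scene. Friction and masses are not known exactly. Their poses are not given: they have to be found in the camera images.
- photometer: Pale grey bench photometer, fixed, upright, 300 mm deep (x) by 260 mm wide (y), top deck 110 mm high. Origin: centre of its underside; x front to back, y to its left, z up. Carriage slot in front, lid in the middle; near the back edge an upright aluminium quadrant, radius 148 to 166 mm about the hinge axis, x = 132 mm, a tick every 10 degrees, up to 260 mm above the bench.
- carriage (a joint): Cell carriage slide, m: 0 at the left-hand stop, grows as the knob moves to the right (the photometer's -y), 0.088 when fully against the right-hand stop. Friction about 2.5 N; stays where it is left.
- knob (a point): Mid-height of the carriage knob: black upright cylinder 22 mm across, 130 to 160 mm above the bench (this point 145), on a thin stem over a slot in the front deck, along the photometer's y at x = -105 mm. Steel foot under it 26 mm square, top 11 mm over the deck; end stops 12 mm high. The lid's near edge is 45 mm behind the knob's axis.
- lid (a joint): Lid angle, rad: 0 shut (level), grows as its right-hand edge rises; 1.4 at most. No stay or spring: it falls shut when let go. About 0.4 kg, so the handle takes about 2 to 3 N to lift.
- lid_handle (a point): Centre of the lid's handle: level round steel bar 12 mm thick, 100 mm long, along the photometer's x (parallel to the hinge), 45 mm above the lid's top face, a post at either end (84 mm clear between). Shut: 145 mm right of the hinge, 66 mm above it, 180 mm above the bench. Moves with the lid; axes as the photometer's when shut.
- lid_hinge (a point): Point on the hinge axis abreast of the handle's centre, at the lid's left edge, 114 mm above the bench. The axis runs along the photometer's x. The lid is a slate-grey slab 160 mm (along the hinge) by 172 by 20 mm; a steel pointer blade sticks out of its back edge, radial from the hinge axis.
- index (a joint): Angle marked by the index hand on the quadrant, rad, measured like the lid's angle: the lid is at the mark when its angle equals this one. Differs each time, 0.5 to 0.85. Clamped by friction; leave it.
- index_tip (a point): Inner tip of the index hand: dark steel hand 48 mm long with a 16 mm round clamping screw near its outer end, on the back of the quadrant (photometer x = 138 mm), radial from the hinge axis; this tip is 150 mm from the axis. Its y axis points along the hand towards the hinge axis.
- reagent_bottle: Bystander: white bottle, 72 mm across, 160 mm high, standing; origin under its centre.
- amber_bottle: Bystander: amber bottle, 52 mm across, 110 mm high, standing; origin under its centre.
- beaker: Bystander: glass beaker, 68 mm across the rim, 85 mm high, standing; origin under its centre.

How it is judged:
By the outcome, as a careful person would: the job done as asked, in the order asked, and still so for the second after the job is handed in, while the arm keeps its last pose, push and grip.
It also fails if it takes over 40 s, if anything falls off the work surface, if the arm or the gripper's body presses on something with over 40 N, if the wrist force passes 120 N, or if a joint passes its speed limit or range.

## Working session

There is one attempt and no reset: what is moved stays moved. The work goes in short steps, Python scripts to look and compute and a shell command to move; the robot and the scene stay as the last step left them, time stands still between calls to the robot, and variables do not carry over. Pictures are saved under pics/ and viewed, at most 10 in all, crops included, and the job is handed in when it is done.

```bash
mkdir -p pics; python3 - <<'E'
from bench import r
import cv2,numpy as np
np.set_printoptions(precision=4,suppress=True)
for n in("side","top"):
    p,d=r.snapshot(n); cv2.imwrite(f"pics/{n}0.png",p); np.savez(f"{n}0.npz",p=p,d=d)
    c=r.get_calibration(n); print(n,c["K"],c["camera_from_world"])
s=r.sense();print(s["ee_pos"],s["tcp_rot"],s["opening"],s["time_s"])
E
```

```text
side [[437.4143   0.     255.484 ]
 [  0.     437.4143 193.0057]
 [  0.       0.       1.    ]] [[-0.9994 -0.0311  0.0143  0.6272]
 [-0.0309  0.6416 -0.7664  0.0884]
 [ 0.0147 -0.7664 -0.6422  1.089 ]
 [ 0.      0.      0.      1.    ]]
top [[412.3704   0.     254.6105]
 [  0.     412.3704 188.7651]
 [  0.       0.       1.    ]] [[ 0.0285 -0.9995 -0.01    0.0462]
 [-0.9895 -0.0268 -0.142   0.631 ]
 [ 0.1417  0.014  -0.9898  1.1293]
 [ 0.      0.      0.      1.    ]]
[ 0.1448 -0.6331  0.2305] [-3.1201 -0.3523  0.0003] 0.9996973072068631 0.1
```

View pics/side0.png

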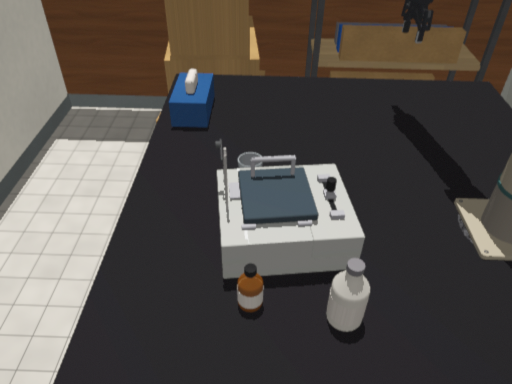

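View pics/top0.png

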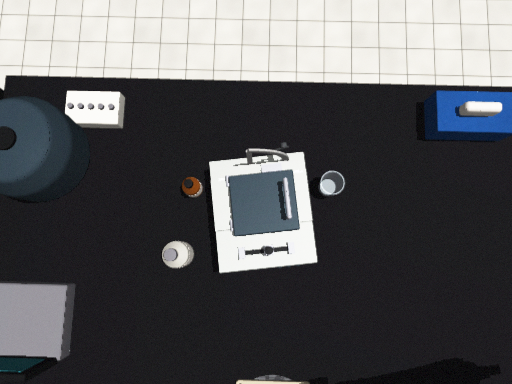

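The side view shows the photometer mid-image, with the knob at (331,185), the handle at (273,160) and the quadrant at (224,175). In the top view the knob is at (267,251), the handle at (288,198), the quadrant at (265,155), and the index screw probably at (284,146). The knob is mid-slot. Next I measure the pose.

```bash
cat > h.py <<'E'
import numpy as np,cv2
from bench import r
np.set_printoptions(precision=4,suppress=True)
def back(n,u,v,d):
    c=r.get_calibration(n);K=c["K"];T=np.linalg.inv(c["camera_from_world"])
    u,v,d=map(np.asarray,(u,v,d))
    P=np.stack([(u-K[0,2])*d/K[0,0],(v-K[1,2])*d/K[1,1],d],-1)
    return P@T[:3,:3].T+T[:3,3]
def proj(n,P):
    c=r.get_calibration(n);P=np.atleast_2d(P)@c["camera_from_world"][:3,:3].T+c["camera_from_world"][:3,3]
    q=P@c["K"].T; return q[:,:2]/q[:,2:]
def cloud(n,d):
    v,u=np.mgrid[:384,:512]; return back(n,u,v,d)
E
python3 - <<'E'
from h import *
z=np.load("top0.npz");X=cloud("top",z["d"]);p=z["p"]
m=(abs(X[...,2]-.110)<.006)&(p.min(2)>120)
m[:140]=0;m[:, :205]=0;m[:,320:]=0;m[275:]=0
q=X[m][:,:2]; R=cv2.minAreaRect((q*1000).astype(np.float32));print(R,np.median(X[m][:,2]),m.sum())
for nm,lo,hi,b in(("handle",.170,.186,(275,300,170,230)),("lid",.118,.130,(225,305,165,240)),("knob",.15,.168,(235,300,235,262)),("quad",.15,.27,(230,300,140,170))):
    mm=np.zeros_like(m);a=b;mm[a[2]:a[3],a[0]:a[1]]=1
    mm&=(X[...,2]>lo)&(X[...,2]<hi);q=X[mm]
    if len(q): print(nm,len(q),q.mean(0),q.min(0),q.max(0),cv2.minAreaRect((q[:,:2]*1000).astype(np.float32)))
s=np.load("side0.npz")
cv2.imwrite("pics/s1.png",cv2.resize(s["p"][125:240,200:360],None,fx=5,fy=5,interpolation=cv2.INTER_CUBIC)[:575])
cv2.imwrite("pics/t1.png",cv2.resize(p[135:275,205:345],None,fx=4.2,fy=4.2,interpolation=cv2.INTER_CUBIC))
E
```

```text
((562.499267578125, 42.20320129394531), (299.63995361328125, 260.13641357421875), 7.719999313354492) 0.10990872549619923 6031
handle 146 [ 0.5909 -0.0191  0.1831] [ 0.5411 -0.0307  0.1758] [ 0.6428 -0.009   0.1859] ((592.1148071289062, -19.356170654296875), (102.51126861572266, 11.924192428588867), 7.9166154861450195)
lid 163 [0.6063 0.0538 0.1236] [ 0.4951 -0.0559  0.118 ] [0.6853 0.143  0.13  ] ((592.6458740234375, 44.18757629394531), (180.4600372314453, 180.57115173339844), 7.525784969329834)
knob 57 [0.4592 0.0227 0.1594] [0.4487 0.0138 0.1554] [0.4687 0.0316 0.1629] ((458.6718444824219, 22.697694778442383), (19.948091506958008, 17.704727172851562), 1.0340877771377563)
quad 297 [0.6979 0.0324 0.2216] [ 0.6869 -0.0197  0.15  ] [0.7198 0.0852 0.2697] ((704.2479248046875, 33.78550338745117), (20.922515869140625, 106.1667251586914), 7.755481719970703)
```

View pics/s1.png

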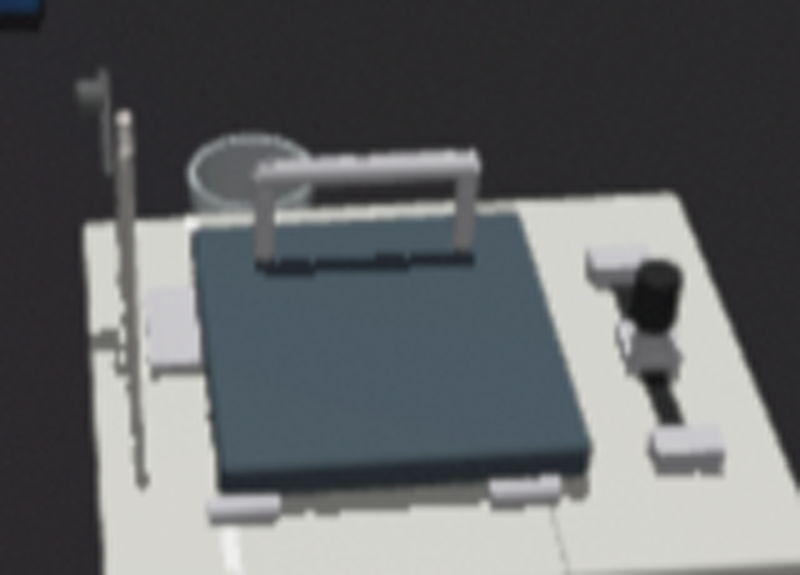

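View pics/t1.png

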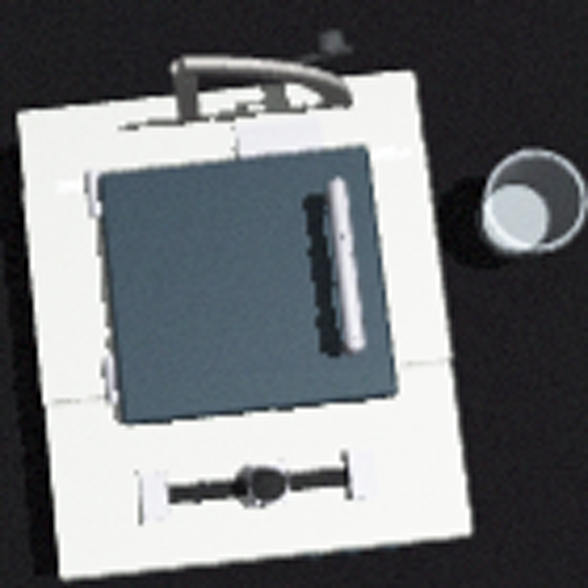

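Side crop: the hand's screw is at about pixel (218,143), with the hand running down to about (221,159). Top crop: the screw is at about (285,145). The knob is mid-slot between the stops. The pose agrees with the given sizes (300×260 deck, handle at local (20,-65), knob at x = -105). Now I compute the index angle and plan the motion.

```bash
cat >> h.py <<'E'
yaw=np.radians(7.8);C=np.array([.5625,.0422,0])
RW=np.array([[np.cos(yaw),-np.sin(yaw),0],[np.sin(yaw),np.cos(yaw),0],[0,0,1]])
loc=lambda P:(np.asarray(P)-C)@RW
wor=lambda L:np.asarray(L)@RW.T+C
HY,HZ=.080,.114
E
python3 - <<'E'
from h import *
from scipy.spatial.transform import Rotation as R
for n in("side","top"):
    z=np.load(n+"0.npz");L=loc(cloud(n,z["d"]))
    rad=np.hypot(L[...,1]-HY,L[...,2]-HZ);a=np.arctan2(L[...,2]-HZ,HY-L[...,1])
    m=(L[...,0]>.125)&(L[...,0]<.165)&(rad>.17)&(rad<.21)&(L[...,2]>.13)&(z["d"]>0)
    v,u=np.nonzero(m);print(n,len(v),[u.min(),u.max(),v.min(),v.max()] if len(v) else 0)
    if len(v): print(np.c_[u,v,L[m]*1000,rad[m]*1000,a[m]][::max(1,len(v)//20)], np.median(a[m]),a[m].mean())
    # ray-plane at screw
    c=r.get_calibration(n)
    for uv in {"side":[(218,143.4),(220.5,150),(221.5,158)],"top":[(284.8,145)]}[n]:
        o=loc(back(n,*uv,0.));q=loc(back(n,*uv,1.))
        for x in(.138,.144):
            t=(x-o[0])/(q[0]-o[0]);P=o+t*(q-o);print(uv,x,P,np.hypot(P[1]-HY,P[2]-HZ),np.arctan2(P[2]-HZ,HY-P[1]))
    print("pred hands",{a:proj(n,wor([[.138,HY-q*np.cos(a),HZ+q*np.sin(a)] for q in(.15,.19)])).round(1).tolist() for a in(.5,.6,.7,.8)})
for nm in("knob","slot"):
    pass
print("slotstops", [loc(back("top",u,v,np.load("top0.npz")["d"][v,u])) for u,v in((241,253),(247,252),(286,248),(290,248))])
T=R.from_rotvec(r.sense()["tcp_rot"]).as_matrix();print(T, loc(r.sense()["ee_pos"]))
for nm,u0,u1,v0,v1 in(("beaker",318,346,170,198),):
    X=cloud("top",np.load("top0.npz")["d"])[v0:v1,u0:u1].reshape(-1,3);k=X[X[:,2]>.05];print(k.mean(0),k.max(0))
E
```

```text
side 54 [np.int64(215), np.int64(221), np.int64(139), np.int64(149)]
[[220.     139.     137.9436 -74.8321 230.6153 193.8353   0.6455]
 [220.     140.     138.1074 -71.2837 230.3223 190.8341   0.6555]
 [220.     141.     138.1856 -72.3615 227.0227 189.7054   0.6382]
 [215.     142.     149.2688 -66.676  228.74   186.2233   0.6638]
 [217.     142.     144.9198 -66.7125 228.478  186.0908   0.6626]
 [219.     142.     140.5657 -66.7292 228.2288 185.9507   0.6615]
 [221.     142.     136.145  -69.6809 226.0532 186.9767   0.6426]
 [216.     143.     147.2257 -64.2946 227.5942 183.6426   0.6669]
 [218.     143.     142.8966 -62.984  228.2186 183.0036   0.674 ]
 [220.     143.     138.5193 -64.8444 226.7528 183.5568   0.6615]
 [215.     144.     149.528  -61.1168 227.221  180.9225   0.6762]
 [217.     144.     145.1991 -60.6374 227.2983 180.5973   0.6781]
 [219.     144.     140.8298 -62.8146 225.6159 181.2571   0.6634]
 [221.     144.     136.4208 -65.534  223.5726 182.1711   0.6454]
 [216.     145.     147.4796 -60.4585 224.9434 178.9889   0.6685]
 [218.     145.     143.1575 -59.0209 225
[... 3282 characters left out ...]
0128   0.614 ]] 0.6567994204033827 0.6565675075120904
(284.8, 145) 0.138 [ 0.138  -0.0699  0.2448] 0.19896762212534388 0.7173873279930133
(284.8, 145) 0.144 [ 0.144  -0.0722  0.2203] 0.1856283258796595 0.6097289412127955
pred hands {0.5: [[276.2, 151.5], [290.5, 148.2]], 0.6: [[273.3, 150.7], [287.0, 147.1]], 0.7: [[269.8, 149.9], [282.7, 146.1]], 0.8: [[265.8, 149.3], [277.6, 145.2]]}
slotstops [array([-0.1058,  0.066 ,  0.1223]), array([-0.105 ,  0.0505,  0.1114]), array([-0.1057, -0.0528,  0.1081]), array([-0.1067, -0.0621,  0.1239])]
[[ 0.9748  0.223  -0.0004]
 [ 0.223  -0.9748  0.0017]
 [-0.     -0.0017 -1.    ]] [-0.5055 -0.6124  0.2305]
[ 0.6489 -0.1492  0.094 ] [0.6817 0.0473 1.2079]
```

Index ≈ 0.65 rad (to be checked against the lid's pointer later). The knob has about 39 mm to go. I go towards it through (0.47,-0.30).

```bash
python3 -m pendant '[{"translation":[130,-84,0],"delta_rot":[0,0,2],"gripper":0.2},{"translation":[260,-168,0],"delta_rot":[0,0,5.1],"gripper":0.2},{"translation":[391,-252,0],"delta_rot":[0,0,5.1],"gripper":0.2},{"translation":[391,-252,0],"delta_rot":[0,0,5.1],"gripper":0.2},{"translation":[391,-252,0],"delta_rot":[0,0,5.1],"gripper":0.2},{"translation":[391,-252,0],"delta_rot":[0,0,5.1],"gripper":0.2},{"translation":[391,-252,0],"delta_rot":[0,0,5.1],"gripper":0.2},{"translation":[391,-252,0],"delta_rot":[0,0,5.1],"gripper":0.2}]' 40
cat >> h.py <<'E'
from scipy.spatial.transform import Rotation as Ro
def to(P,Rt=None):
    s=r.sense();T=Ro.from_rotvec(s["tcp_rot"]).as_matrix()
    print("t",s["time_s"],"shift mm",(np.asarray(P)-s["ee_pos"])@T*1000, "loc",loc(s["ee_pos"])*1000,"F",s["contact_force"],"open",s["opening"])
    if Rt is not None: print("rot deg",np.degrees(Ro.from_matrix(T.T@Rt).as_rotvec()))
D=RW@np.diag([1.,-1,-1])   # tool down, x along local x
E
python3 -c "
from h import *
to(wor([-.105,-.005,.231]),D)"
```

```text
time_s: 0.9
ee_pos: [0.4253, -0.3457, 0.2311]
tcp_rot: [-3.134, -0.213, 0.001]
contact_force: [0.5, -1.3, 0.6]
opening: 0.603
gripper_force: 0.0
t 0.9 shift mm [  83.3575 -360.7324    0.2098] loc [-188.5337 -365.6917  231.1394] F [ 0.4685 -1.2621  0.5697] open 0.6025559649008962
rot deg [-0.0153  0.0179 -0.028 ]
```

```bash
python3 -m pendant '[{"translation":[84,-361,0],"delta_rot":[0,0,0],"gripper":0.2},{"translation":[84,-361,0],"delta_rot":[0,0,0],"gripper":0.2},{"translation":[84,-361,0],"delta_rot":[0,0,0],"gripper":0.2},{"translation":[84,-361,0],"delta_rot":[0,0,0],"gripper":0.2},{"translation":[84,-361,0],"delta_rot":[0,0,0],"gripper":0.2},{"translation":[84,-361,0],"delta_rot":[0,0,0],"gripper":0.2},{"translation":[84,-361,0],"delta_rot":[0,0,0],"gripper":0.2},{"translation":[84,-361,0],"delta_rot":[0,0,0],"gripper":0.2}]' 40
python3 -c "
from h import *
to(wor([-.105,-.005,.131]),D)"
```

```text
time_s: 1.7
ee_pos: [0.4586, 0.027, 0.2313]
tcp_rot: [-3.131, -0.224, -0.0]
contact_force: [0.3, -0.9, -0.7]
opening: 0.602
gripper_force: 0.0
t 1.7 shift mm [ -0.0572   4.2809 100.2443] loc [-105.0067   -0.9404  231.2535] F [ 0.2868 -0.8847 -0.6978] open 0.6024570208543569
rot deg [-0.1266 -0.0212  0.3669]
```

```bash
python3 -m pendant '[{"translation":[0,4,30],"delta_rot":[0,0,0],"gripper":0.2},{"translation":[0,4,60],"delta_rot":[0,0,0],"gripper":0.2},{"translation":[0,4,80],"delta_rot":[0,0,0],"gripper":0.2},{"translation":[0,4,100],"delta_rot":[0,0,0],"gripper":0.2},{"translation":[0,4,100],"delta_rot":[0,0,0],"gripper":-0.2},{"translation":[0,4,100],"delta_rot":[0,0,0],"gripper":-1},{"translation":[0,4,100],"delta_rot":[0,0,0],"gripper":-1},{"translation":[0,4,100],"delta_rot":[0,0,0],"gripper":-1}]' 30
python3 -c "
from h import *
to(wor([-.105,-.044,.131]),D)"
```

```text
time_s: 2.5
ee_pos: [0.4585, 0.018, 0.1314]
tcp_rot: [-3.134, -0.214, 0.002]
contact_force: [-2.2, 2.7, -8.3]
opening: 0.248
gripper_force: 29.8
t 2.5 shift mm [ 1.3485 34.1781  0.4056] loc [-106.3506   -9.8223  131.4257] F [-2.1539  2.7347 -8.3026] open 0.24777287723738875
rot deg [-0.031   0.0671  0.0043]
```

```bash
python3 -m pendant '[{"translation":[0,8,0],"delta_rot":[0,0,0],"gripper":-1},{"translation":[0,16,0],"delta_rot":[0,0,0],"gripper":-1},{"translation":[0,24,0],"delta_rot":[0,0,0],"gripper":-1},{"translation":[0,30,0],"delta_rot":[0,0,0],"gripper":-1},{"translation":[0,33,0],"delta_rot":[0,0,0],"gripper":-1},{"translation":[0,36,0],"delta_rot":[0,0,0],"gripper":-1},{"translation":[0,36,0],"delta_rot":[0,0,0],"gripper":-1}]' 30
python3 -c "
from h import *
to(wor([-.105,-.044,.131]),D)"
```

```text
time_s: 3.2
ee_pos: [0.463, -0.0155, 0.1314]
tcp_rot: [-3.131, -0.215, 0.003]
contact_force: [-5.7, 9.4, -2.0]
opening: 0.246
gripper_force: 30.7
t 3.2 shift mm [1.4099 0.3042 0.368 ] loc [-106.4096  -43.6988  131.3716] F [-5.6677  9.3916 -2.0187] open 0.2464333955628582
rot deg [-0.2012  0.1032  0.0684]
```

```bash
python3 -m pendant '[{"translation":[0,3,0],"delta_rot":[0,0,0],"gripper":-1},{"translation":[0,6,0],"delta_rot":[0,0,0],"gripper":-1},{"translation":[0,9,0],"delta_rot":[0,0,0],"gripper":-1},{"translation":[0,9,0],"delta_rot":[0,0,0],"gripper":-1}]' 30
python3 -c "
from h import *
to(wor([-.105,-.044,.131]),D)"
```

```text
time_s: 3.6
ee_pos: [0.4631, -0.0158, 0.1314]
tcp_rot: [-3.121, -0.225, 0.006]
contact_force: [-8.8, 32.1, 1.7]
opening: 0.251
gripper_force: 32.3
t 3.6 shift mm [1.3724 0.0187 0.3532] loc [-106.3714  -43.9969  131.3576] F [-8.768  32.0501  1.7096] open 0.2509323687107954
rot deg [-0.7305  0.1777  0.4621]
```

Hard stop at 32 N, local y = -44, as expected. Now I ease off, release and rise.

```bash
python3 -m pendant '[{"translation":[0,-5,0],"delta_rot":[0,0,0],"gripper":-1},{"translation":[0,-5,0],"delta_rot":[0,0,0],"gripper":0.1},{"translation":[0,-5,0],"delta_rot":[0,0,0],"gripper":0.1},{"translation":[0,-5,0],"delta_rot":[0,0,0],"gripper":0.1},{"translation":[0,-5,-30],"delta_rot":[0,0,0],"gripper":0.1},{"translation":[0,-5,-70],"delta_rot":[0,0,0],"gripper":0.1},{"translation":[0,-5,-110],"delta_rot":[0,0,0],"gripper":0.1},{"translation":[0,-5,-110],"delta_rot":[0,0,0],"gripper":0.1}]' 30
python3 - <<'E'
from h import *
for n in("side","top"):
    p,d=r.snapshot(n); np.savez(n+"1.npz",p=p,d=d)
    X=loc(cloud(n,d))
    m=(X[...,2]>.135)&(X[...,2]<.168)&(abs(X[...,0]+.105)<.02)&(abs(X[...,1])<.08)&(p.max(2)<70)
    q=X[m];print(n,len(q),len(q) and (np.median(q,0),q.min(0),q.max(0)))
print("handle from side")
X=loc(cloud("side",d*0+np.load("side1.npz")["d"]));m=(X[...,2]>.172)&(X[...,2]<.19)&(abs(X[...,1]+.065)<.02)&(abs(X[...,0]-.02)<.06)
print(X[m].mean(0),X[m].min(0),X[m].max(0))
to(wor([.02,-.065,.250]),D)
E
```

```text
time_s: 4.4
ee_pos: [0.469, -0.0233, 0.2465]
tcp_rot: [3.133, 0.209, 0.019]
contact_force: [1.4, 0.2, 0.1]
opening: 0.548
gripper_force: 0.0
side 87 (array([-0.1029, -0.035 ,  0.1531]), array([-0.1123, -0.0518,  0.1352]), array([-0.0947, -0.0284,  0.159 ]))
top 0 0
handle from side
[ 0.0201 -0.0608  0.1796] [-0.0313 -0.0692  0.1721] [ 0.0707 -0.0545  0.1863]
t 4.5 shift mm [124.6946  13.2254  -6.9894] loc [-104.6383  -51.513   242.5227] F [-0.2032 -0.1371 -0.3334] open 0.551222083199481
rot deg [ 0.0609 -0.2177 -0.1238]
```

The knob is at the stop (y ≈ -44). Now over the handle and down to TCP z ≈ 0.161.

```bash
python3 -m pendant '[{"translation":[45,13,-5],"delta_rot":[0,0,0],"gripper":0.1},{"translation":[90,13,-5],"delta_rot":[0,0,0],"gripper":0.1},{"translation":[125,13,-5],"delta_rot":[0,0,0],"gripper":0.1},{"translation":[125,13,-5],"delta_rot":[0,0,0],"gripper":0.1},{"translation":[125,13,-5],"delta_rot":[0,0,0],"gripper":0.1}]' 60
python3 -c "
from h import *
to(wor([.02,-.065,.161]),D)"
```

```text
time_s: 5.0
ee_pos: [0.5895, -0.0185, 0.2442]
tcp_rot: [3.134, 0.212, -0.006]
contact_force: [-0.5, 0.2, 0.1]
opening: 0.55
gripper_force: 0.0
t 5.0 shift mm [ 1.8457  1.2567 83.1779] loc [ 18.4721 -63.7472 244.1844] F [-0.4947  0.1858  0.0619] open 0.5496315709788905
rot deg [-0.0036  0.2182 -0.0476]
```

```bash
python3 -m pendant '[{"translation":[2,1,35],"delta_rot":[0,0,0],"gripper":0.1},{"translation":[2,1,65],"delta_rot":[0,0,0],"gripper":0.1},{"translation":[2,1,83],"delta_rot":[0,0,0],"gripper":0.1},{"translation":[2,1,83],"delta_rot":[0,0,0],"gripper":-0.4},{"translation":[2,1,83],"delta_rot":[0,0,0],"gripper":-1},{"translation":[2,1,83],"delta_rot":[0,0,0],"gripper":-1},{"translation":[2,1,83],"delta_rot":[0,0,0],"gripper":-1},{"translation":[2,1,83],"delta_rot":[0,0,0],"gripper":-1}]' 60
cat >> h.py <<'E'
def arc(g0,angs,y0=-.065,z0=None):
    """tool shifts/turns following the lid from g0 (lid angle now) to angs; tool turns by same angle about local x"""
    s=r.sense();T=Ro.from_rotvec(s["tcp_rot"]).as_matrix();p=loc(s["ee_pos"])
    for a in angs:
        Q=Ro.from_rotvec([-(a-g0),0,0]).as_matrix() # right side rises
        v=np.array([0,p[1]-HY,p[2]-HZ]);n=Q@v-v
        W=RW@Q@RW.T
        print(round(a,3),(RW@n)@T*1000,np.degrees(Ro.from_matrix(T.T@W@T).as_rotvec()))
E
python3 - <<'E'
from h import *
to(wor([.02,-.065,.161]),D)
arc(0,[.05,.1,.15,.2,.25,.3,.35,.4])
E
```

```text
time_s: 5.8
ee_pos: [0.5924, -0.019, 0.1643]
tcp_rot: [3.134, 0.213, 0.001]
contact_force: [-1.8, -1.2, 3.7]
opening: 0.119
gripper_force: 58.9
t 5.8 shift mm [-1.285  0.263  3.268] loc [ 21.2833 -64.7364 164.2687] F [-1.821  -1.1981  3.7301] open 0.11885058188881352
rot deg [ 0.0253 -0.033  -0.0399]
0.05 [ 0.0023 -2.6901 -7.1722] [-2.8648  0.002  -0.0016]
0.1 [  0.0042  -5.7353 -14.2009] [-5.7296  0.004  -0.0033]
0.15 [  0.0058  -9.128  -21.0687] [-8.5944  0.006  -0.0049]
0.2 [  0.007  -12.8597 -27.7583] [-11.4592   0.008   -0.0066]
0.25 [  0.0079 -16.9211 -34.2531] [-14.3239   0.01    -0.0082]
0.3 [  0.0085 -21.302  -40.5368] [-17.1887   0.012   -0.0099]
0.35 [  0.0087 -25.9915 -46.5936] [-20.0535   0.014   -0.0115]
0.4 [  0.0086 -30.9778 -52.4085] [-22.9183   0.016   -0.0132]
```

```bash
python3 -m pendant '[{"translation":[0,-1.3,-3.6],"delta_rot":[-1.4,0,0],"gripper":-1},{"translation":[0,-2.7,-7.2],"delta_rot":[-2.9,0,0],"gripper":-1},{"translation":[0,-5.7,-14.2],"delta_rot":[-5.7,0,0],"gripper":-1},{"translation":[0,-9.1,-21.1],"delta_rot":[-8.6,0,0],"gripper":-1},{"translation":[0,-12.9,-27.8],"delta_rot":[-11.5,0,0],"gripper":-1},{"translation":[0,-12.9,-27.8],"delta_rot":[-11.5,0,0],"gripper":-1}]' 60
python3 - <<'E'
from h import *
s=r.sense();p=loc(s["ee_pos"]);T=RW.T@Ro.from_rotvec(s["tcp_rot"]).as_matrix()
g=p-T[:,2]*.016
print("grasp",g,"lid",np.arctan2(g[2]-HZ,HY-g[1])-np.arctan2(66,145),np.hypot(g[2]-HZ,HY-g[1]),"tilt",np.arctan2(T[1,2],-T[2,2]),s["contact_force"],s["joints"])
arc(.2,[.25,.3,.35,.4,.45,.5,.55,.6])
E
```

```text
time_s: 6.4
ee_pos: [0.5906, -0.006, 0.1926]
tcp_rot: [2.929, 0.203, 0.021]
contact_force: [-1.5, -3.8, 0.5]
opening: 0.114
gripper_force: 60.3
grasp [ 0.0213 -0.0483  0.2083] lid 0.206740986352432 0.15922279543921058 tilt -0.20578025483310144 [-1.5354 -3.838   0.5077] [-0.2537  0.592   0.1474  1.7585  0.1726  0.8021 -1.6842]
0.25 [ 0.0093 -2.685  -7.177 ] [-2.8648 -0.0059 -0.0015]
0.3 [  0.0192  -5.7254 -14.2109] [-5.7296 -0.0118 -0.003 ]
0.35 [  0.0298  -9.1136 -21.084 ] [-8.5943 -0.0177 -0.0045]
0.4 [  0.0409 -12.841  -27.7792] [-11.4591  -0.0236  -0.006 ]
0.45 [  0.0527 -16.8983 -34.2798] [-14.3239  -0.0295  -0.0075]
0.5 [  0.065  -21.2755 -40.5694] [-17.1887  -0.0354  -0.009 ]
0.55 [  0.0778 -25.9616 -46.6324] [-20.0535  -0.0413  -0.0105]
0.6 [  0.0911 -30.9448 -52.4536] [-22.9183  -0.0472  -0.012 ]
```

Works cleanly. Next I lift on to about 0.6 and look.

```bash
python3 -m pendant '[{"translation":[0,-2.7,-7.2],"delta_rot":[-2.9,0,0],"gripper":-1},{"translation":[0,-5.7,-14.2],"delta_rot":[-5.7,0,0],"gripper":-1},{"translation":[0,-9.1,-21.1],"delta_rot":[-8.6,0,0],"gripper":-1},{"translation":[0,-12.9,-27.8],"delta_rot":[-11.5,0,0],"gripper":-1},{"translation":[0,-16.9,-34.3],"delta_rot":[-14.3,0,0],"gripper":-1},{"translation":[0,-21.3,-40.6],"delta_rot":[-17.2,0,0],"gripper":-1},{"translation":[0,-26,-46.6],"delta_rot":[-20.1,0,0],"gripper":-1},{"translation":[0,-30.9,-52.4],"delta_rot":[-22.9,0,0],"gripper":-1}]' 60
cat > m.py <<'E'
from h import *
import sys
k=sys.argv[1]
s=r.sense();p=loc(s["ee_pos"]);T=RW.T@Ro.from_rotvec(s["tcp_rot"]).as_matrix()
g=p-T[:,2]*.016
print("t",s["time_s"],"lid",np.arctan2(g[2]-HZ,HY-g[1])-np.arctan2(66,145),np.hypot(g[2]-HZ,HY-g[1]),"tilt",np.arctan2(T[1,2],-T[2,2]),s["contact_force"],s["gripper_force"])
for n in("side","top"):
    P,d=r.snapshot(n);np.savez(n+k+".npz",p=P,d=d);L=loc(cloud(n,d))
    rad=np.hypot(L[...,1]-HY,L[...,2]-HZ);a=np.arctan2(L[...,2]-HZ,HY-L[...,1])
    for nm,x0,x1,r0,r1,off in(("lidtop",-.055,.09,.03,.17,.021),("pointer",.106,.129,.04,.147,0),("hand",.136,.141,.168,.2,0)):
        m=(L[...,0]>x0)&(L[...,0]<x1)&(rad>r0)&(rad<r1)&(d>0)&(a>.3)&(a<1.0)
        aa=a[m]-np.arcsin(off/rad[m]) if off else a[m]
        if m.sum()>3: print(n,nm,m.sum(),np.median(aa),np.percentile(aa,[10,90]),np.percentile(rad[m],[5,95]))
S=np.load("side"+k+".npz")["p"];t=np.load("top"+k+".npz")["p"]
cv2.imwrite(f"pics/c{k}.png",np.hstack([cv2.resize(q,(390,480),interpolation=cv2.INTER_CUBIC) for q in(S[115:211,200:278],t[130:226,225:303])]))
E
python3 m.py 2; python3 -c "
from h import *
arc(.6,[.61,.62,.63,.64,.65])"
```

```text
time_s: 7.2
ee_pos: [0.5851, 0.0343, 0.2376]
tcp_rot: [2.533, 0.171, 0.055]
contact_force: [-2.5, -2.9, -1.2]
opening: 0.11
gripper_force: 61.1
t 7.2 lid 0.6043754445737404 0.15936818992558413 tilt -0.6042250227487458 [-2.4548 -2.8721 -1.2071] 61.11617088317871
side lidtop 3124 0.5805660267662914 [0.5491 0.6027] [0.0537 0.1525]
side pointer 198 0.6174702331418827 [0.5985 0.6354] [0.0903 0.1397]
side hand 25 0.6501540297258108 [0.632  0.6628] [0.1704 0.1906]
top lidtop 1700 0.6084836195538451 [0.5899 0.6299] [0.0625 0.1666]
top pointer 139 0.6401401683706955 [0.6185 0.6627] [0.0924 0.1438]
top hand 25 0.6576711090706333 [0.6245 0.6734] [0.1698 0.1956]
0.61 [ 0.0018 -0.5106 -1.4461] [-0.573  -0.0008 -0.0004]
0.62 [ 0.0037 -1.0356 -2.8871] [-1.1459 -0.0016 -0.0009]
0.63 [ 0.0055 -1.575  -4.3227] [-1.7189 -0.0024 -0.0013]
0.64 [ 0.0074 -2.1287 -5.7528] [-2.2918 -0.0032 -0.0018]
0.65 [ 0.0093 -2.6967 -7.1774] [-2.8648 -0.004  -0.0022]
```

View pics/c2.png

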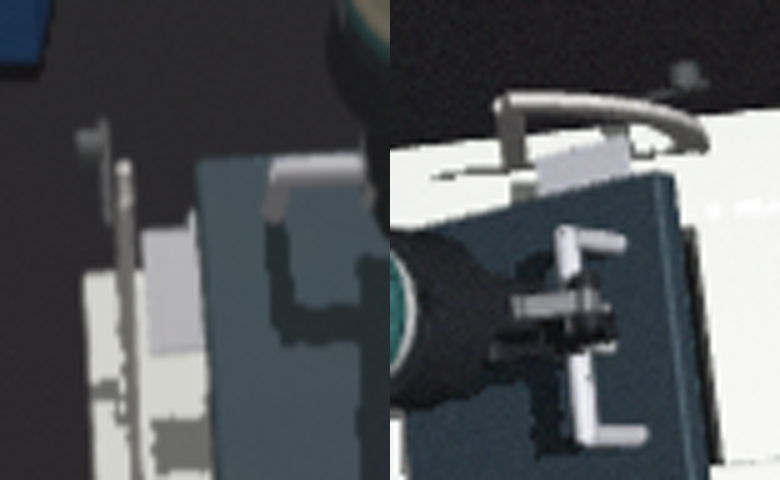

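The pointer, the tab beside the lid at (585,165) in the top crop, is still a little below the hand (screw at (685,75)). Points on the upper edges bias the angle, so I fit the screw's 8 mm circle and correct each camera by fitting the quadrant's arc.

```bash
cat > f.py <<'E'
from h import *
from scipy.optimize import least_squares as LS
for n in("side","top"):
    ds=np.stack([r.snapshot(n)[1] for _ in range(8)]);ds[ds==0]=np.nan
    d=np.nan_to_num(np.nanmedian(ds,0));L=loc(cloud(n,d));y,z=L[...,1],L[...,2]
    rad=np.hypot(y-HY,z-HZ);a=np.arctan2(z-HZ,HY-y)
    q=L[(abs(L[...,0]-.132)<.004)&(abs(rad-.165)<.006)&(a>.1)&(a<2)]
    fa=LS(lambda c:np.hypot(q[:,1]-c[0],q[:,2]-c[1])-.166,[HY,HZ],loss="soft_l1",f_scale=.001).x
    aq=np.arctan2(q[:,2]-HZ,HY-q[:,1])
    s=L[(L[...,0]>.1415)&(L[...,0]<.152)&(rad>.165)&(rad<.205)&(a>.4)&(a<.9)]
    fs=LS(lambda c:np.hypot(s[:,1]-c[0],s[:,2]-c[1])-.008,[-.068,.221],loss="soft_l1",f_scale=.001)
    c=fs.x;an=lambda h:(np.arctan2(c[1]-h[1],h[0]-c[0]),np.hypot(c[1]-h[1],h[0]-c[0]))
    print(n,"arc",len(q),aq.min(),aq.max(),"centre",fa,"| screw",len(s),c,"res",np.abs(fs.fun).mean(),"angle nominal",an([HY,HZ]),"arc-corrected",an(fa))
    # lid top plane slope, pointer plane slope, in y-z
    for nm,x0,x1,r0,r1 in(("lid",-.055,.09,.05,.165),("ptr",.106,.127,.07,.147)):
        m=(L[...,0]>x0)&(L[...,0]<x1)&(rad>r0)&(rad<r1)&(a>.5)&(a<.95);m=m&(np.abs(rad*np.sin(a-.61)-(.021 if nm=="lid" else .004))<.006)
        w=L[m];f=LS(lambda k:(w[:,1]-HY)*np.sin(k[0])+(w[:,2]-HZ)*np.cos(k[0])-k[1],[.6,.01],loss="soft_l1",f_scale=.001).x
        print("  ",nm,m.sum(),"angle",f[0],"offset mm",f[1]*1000)
E
python3 f.py
```

```text
side arc 13 0.15910086537060722 1.1922379091643842 centre [0.0848 0.1125] | screw 25 [-0.0678  0.2203] res 0.00042693611842486295 angle nominal (np.float64(0.6234649656476414), np.float64(0.1819945918956785)) arc-corrected (np.float64(0.6148827896564713), np.float64(0.18676054865349132))
   lid 2822 angle 0.5972112904040402 offset mm 19.076772187011525
   ptr 198 angle 0.590513448166643 offset mm 2.7467442768189096
top arc 130 0.1053126504826634 1.1921596441604643 centre [0.0809 0.114 ] | screw 25 [-0.0678  0.2229] res 0.0005163694876183161 angle nominal (np.float64(0.6351490477911108), np.float64(0.18362708636814207)) arc-corrected (np.float64(0.6319594255983656), np.float64(0.18434431264193793))
   lid 1467 angle 0.5953208206783325 offset mm 20.71562008267051
   ptr 134 angle 0.592889390241974 offset mm 3.7589297232927406
```

Lid slope is about 0.60 (kinematics 0.604). With the lid-plane offset corrected, the screw gives an index of 0.634 (side) and 0.637 (top). I raise the lid by 0.034.

```bash
python3 -m pendant '[{"translation":[0,-0.8,-2.2],"delta_rot":[-0.9,0,0],"gripper":-1},{"translation":[0,-1.8,-4.9],"delta_rot":[-1.95,0,0],"gripper":-1},{"translation":[0,-1.8,-4.9],"delta_rot":[-1.95,0,0],"gripper":-1},{"translation":[0,-1.8,-4.9],"delta_rot":[-1.95,0,0],"gripper":-1}]' 60
python3 m.py 3; sed -i 's/a-.61/a-.64/' f.py; python3 f.py
python3 - <<'E'
from h import *
# overlay: predicted hand centreline / screw / pointer at angles
ims=[]
for n,b in(("side",(205,255,130,180)),("top",(250,300,132,182))):
    p=np.load(n+"3.npz")["p"];k=8
    im=cv2.resize(p[b[2]:b[3],b[0]:b[1]],None,fx=k,fy=k,interpolation=cv2.INTER_CUBIC)
    im=cv2.convertScaleAbs(im,alpha=1.6,beta=20)
    ims.append(im)
cv2.imwrite("pics/c4.png",np.hstack(ims))
E
```

```text
time_s: 8.5
ee_pos: [0.5846, 0.0379, 0.2401]
tcp_rot: [2.499, 0.17, 0.056]
contact_force: [-1.5, -6.2, 6.3]
opening: 0.111
gripper_force: 61.9
t 8.5 lid 0.6335795699016222 0.15926053878205843 tilt -0.6374375736192145 [-1.5415 -6.1605  6.2812] 61.883912086486816
side lidtop 2995 0.6097394191913218 [0.5803 0.6319] [0.0571 0.1531]
side pointer 207 0.645428378202316 [0.6288 0.6646] [0.0901 0.1402]
side hand 27 0.6506515462465028 [0.6388 0.6648] [0.1683 0.1901]
top lidtop 1663 0.6288862463493056 [0.611  0.6496] [0.0651 0.1664]
top pointer 131 0.6597618060124675 [0.6434 0.6817] [0.093  0.1436]
top hand 27 0.6521841973306394 [0.6241 0.6771] [0.1697 0.1951]
side arc 14 0.15507639510272456 1.192210708237654 centre [0.0849 0.1125] | screw 25 [-0.0677  0.2205] res 0.00048822112588743746 angle nominal (np.float64(0.625002157002206), np.float64(0.18207042566977552)) arc-corrected (np.float64(0.6161500164730612), np.float64(0.1869198800097037))
   lid 2633 angle 0.6294501425540677 offset mm 19.132307264717113
   ptr 208 angle 0.6255984574483788 offset mm 2.3394677657833003
top arc 131 0.11229231573004583 1.1946438152779404 centre [0.0816 0.1146] | screw 25 [-0.0679  0.2229] res 0.0005625646009729697 angle nominal (np.float64(0.6346070535022826), np.float64(0.1836448990789272)) arc-corrected (np.float64(0.627084698417039), np.float64(0.1845721942397301))
   lid 1382 angle 0.6298973451054424 offset mm 20.86629928123506
   ptr 132 angle 0.6272945955209035 offset mm 3.9143595373244175
```

View pics/c4.png

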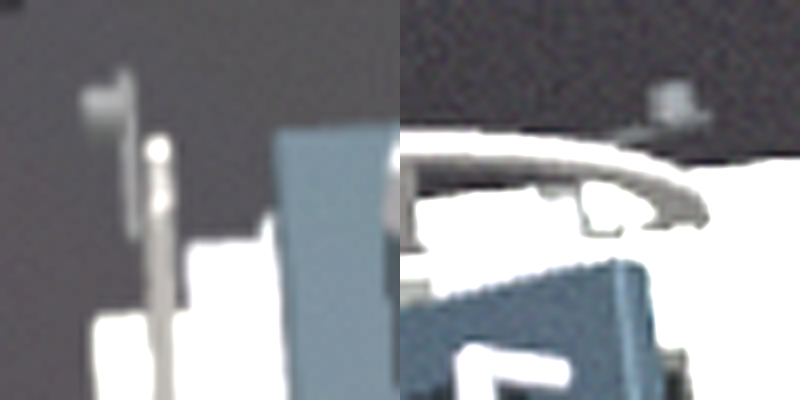

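The two views agree: the screw's line gives about 0.635 and the lid is at 0.630–0.637, so the pointer is in line with the hand within measuring error. The grip is firm at 62 N, and the knob was last measured at its stop. Handing in.

```bash
python3 -c "
from bench import r
print(r.close_job())"
```

```text
the job is handed in; nothing more can be done
None
```

The job is handed in: the carriage knob is against the right-hand stop, and the lid is held in the gripper at about 0.635 rad, in line with the index hand to within about 0.01 rad by my measurements.

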